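# Seat a spice tube in the clear well of the rack

## Robot

A 6-joint arm with a two-finger parallel gripper is mounted at the origin on a cart in front of the work surface, level with it; the furniture and walls round the work are solid. World frame = base frame: x ahead of the robot, y to its left, z up, the work surface at z = 0. Lengths are in m, angles in degrees, forces in N, time in s.
With the tool pointing down it reaches from about 0.25 to 0.725 m from the base axis. Payload 9.7 kg.
Tool frame: the origin (TCP) lies midway between the tips of the shut fingers; the grasp point (between the pads) lies 19 mm behind it; z points along the fingers, y is the line along which they close (so a half turn about z gives the same grasp; the last joint's range is limited). The gripper opens to 85 mm and grips with 20 to 120 N. Pads are 22 mm wide; open, the fingers measure 114 mm over their backs; the gripper's body (76 mm by 85 mm) begins 54 mm behind the grasp point. The pads swing forward as they close: fully open they stand 13 mm farther back than shut.
Start: joints at [-70.989, 4.979, 10.078, 95.1, 0, 90], TCP at [0.179, -0.52, 0.231] pointing down, gripper open.
Joint ranges: [-179.16, 179.16], [-48.56, 103.87], [-65.8, 70.77], [-126.05, 130.52], [-82.76, 87.17], [-180, 180]. Speed limits (degrees/s): [127.2, 127.2, 147.25, 180, 180, 180].

## Interface

Orientations are given as [roll, pitch, yaw] about the fixed x, y, z axes, in that order (R = Rz(yaw) Ry(pitch) Rx(roll)).
In Python, from workcell import * gives the robot as it stands.
- The arm moves only by the tool servo_tool, never from a script. Its argument "moves" is a list of rows, each a list of 4 numbers: the shift along the world's x, y, z in parts of the range, where 1.0 means 50 cm, then the turn about the world's z in normalised numbers (1 is pi rad). A call has 1 to 20 rows; each row is the pose to reach, as a shift and turn from the pose commanded when the call began; what a row does not reach only later rows make up. A row lasts 1/12 s, in which the tool goes at most 41.7 mm and 7.16 degrees, less where a joint would pass 70% of its speed; a pose out of reach is approached as far as the arm can. Shift and turn numbers lie between -1 and 1, and a call with a number outside is refused. A call with a gripper value outside its range is refused whole. "claw" is the closure, from 0 (fully open) to 1 (shut), set as the call begins (left out, the last holds). The fingers move at their own pace and stop on an object; "force" is the grip in N (left out, the last holds). Time passes only in rows, so rows that repeat a pose let the fingers close. It gives the time, the measured TCP pose, the force, the opening and the grip force at its end, in the units of the state.
- get_obs(): the state, without advancing time (a new reading comes with each control period).
- camera(name): name is "scene" or "top"; returns the picture (400x640x3 uint8, red, green, blue); there is no depth.
- get_calibration(name): a dict with "fx", "fy", "cx", "cy" (pixels), "k1" (the pictures are not rectified: a ray, as slopes to the right and down, at radius r is drawn at 1 + k1 r^2 times it, then the intrinsics apply), "rvec" (rotation vector, rad) and "tvec" (3), from world to camera coordinates, as OpenCV has them. Camera axes: x right, y down, z forward; pixel columns grow to the right and rows downward; lengths in m; the calibration is good to about 2 mm. A picture is of the moment at which its call begins. get_calibration takes no time and is no camera call.
- job_done(): hands the job in; it is judged then, once.
The state is a dict: "time": time; "q": joint angles; "qd": joint speeds; "joint_efforts": joint torques, N m; "ee_pos": TCP position; "tcp_rot": TCP orientation; "wrist_force": force on the tool from outside, world axes, zero at the start; "torque": the same for the moment, N m; "opening": finger opening in m; "grasp_force": force on a finger pad.
Only numpy, scipy, OpenCV 4.12 (cv2) and the standard library are available. Lean on these libraries where they do the work, as an engineer would, in place of code of your own. Each camera call takes 0.05 s, during which the arm holds its last target. There are 200 camera calls.

## Task

Put the filled spice tube away in the rack. Three wells stand open, but in two of them the rubber foot of an old tube has stayed wedged deep inside, out of sight: feel for it with the tube, and push the tube fully home, through the grommet, in the well that is clear, so that it stands upright and as deep as its neighbours, then let go. It is thin glass, so never press it harder than a firm finger would (25 N), and leave the mill and the spice jar standing where they are.

Things in the scene. Friction and masses are not known exactly. Their poses are not given: they have to be found in the camera images.
- new_tube: the filled spice tube that stands upright alone on the worktop, right of the rack: glass barrel 30 mm across, steel screw cap 33 mm across and 24 mm high at the top, 140 mm tall overall, 0.12 kg or so; its tapered black rubber foot is 24 mm across at the flat underside and 30 mm from 12 mm up. Origin: centre of the foot's underside; z runs up the tube.
- tube_cap (a point): point on the axis of the new tube in the middle of its steel cap, 128 mm above the foot's underside, where to grip it.
- rack: fixed oak block rack, 66 mm deep (x), 326 mm long (y), 64 mm high, with five round wells in a row along its y axis at -120, -60, 0, 60 and 120 mm, 34 mm wide and 52 mm deep, each with a black rubber ring round its mouth. Origin: centre of its underside on the worktop, z up.
- rack_top (a point): centre of the rack's top face, at the level of the well mouths. In each well, 12 mm below its mouth, three sprung rubber lips narrow it to 27 mm: a tube meets some 4 to 9 N of sliding resistance from there on down and is held by them. A tube that is home has its foot 46 mm below the mouth (18 mm above the worktop); a leftover foot stops it 14 mm higher, 32 mm below the mouth.
- well_1: the bottom of one of the three open wells with whatever lies in it: a 6 mm foam pad that gives about 1 mm per 4 N (slowly springing back), 5 mm at most, perhaps with a leftover rubber foot 14 mm high on it (which wells have one is not known). Fixed. Origin: on the axis of the well at the floor of its bore, 12 mm above the worktop and 52 mm below the mouth, z up.
- well_2: the same for another of the three open wells, in no order.
- well_3: the same for the remaining open well, in no order.
- tube_2: an older spice tube of the same make that already stands home in the rack, fixed; its cap's top is 158 mm above the worktop. Origin: centre of its foot's underside.
- tube_3: the other older tube standing home in the rack, fixed, likewise.
- mill: grey pepper mill, 44 mm across, 90 mm tall, standing loose in front of the rack's right end. Origin: centre of its underside.
- jar: spice jar with a red cap, 45 mm across, 106 mm tall, standing loose behind and to the right of the rack. Origin: centre of its underside.

How it is judged (in metres and radians):
At the end, for the whole second after the job is handed in: the new tube stands released and still in one of the three open wells, fully home: its foot no more than 4.5 mm above the uncompressed foam pad at the bottom, within 5 mm of the well's axis, upright within 0.1 rad (((horizontal distance between new_tube and well_1 below 0.005 m and z of new_tube in the frame of well_1 below 0.0105 m) or (horizontal distance between new_tube and well_2 below 0.005 m and z of new_tube in the frame of well_2 below 0.0105 m) or (horizontal distance between new_tube and well_3 below 0.005 m and z of new_tube in the frame of well_3 below 0.0105 m)) and angle between new_tube's own z axis and vertical below 0.1 rad and linear speed of new_tube below 0.01 m/s); the robot touches nothing.
It fails at once if the tube is pressed against the rack or its lips with more than 25 N (contact force between new_tube and rack above 25 N).
It fails at once if the tube is pressed with more than 25 N against what lies at the bottom of a well (contact force between new_tube and well_1 above 25 N or contact force between new_tube and well_2 above 25 N or contact force between new_tube and well_3 above 25 N).
It fails at once if the mill or the spice jar is pushed more than 30 mm away or knocked over (distance of any of mill, jar from where it was at the start of the episode above 0.03 m or angle between any of mill, jar's own z axis and vertical above 0.5 rad).
It also fails if it takes over 64 s, if anything falls off the work surface, if the arm or the gripper's body presses on something with over 40 N, if the wrist force passes 120 N, or if a joint passes its speed limit or range.

## Working session

There is one attempt and no reset: what is moved stays moved. The work goes in short steps, Python scripts to look and compute and a tool call to move; the robot and the scene stay as the last step left them, time stands still between calls to the robot, and variables do not carry over. Pictures are saved under pics/ and viewed, at most 10 in all, crops included, and the job is handed in when it is done.

Besides the shell and the picture viewer there is one more tool, called after "Call:" as name([rows], argument=value, ...), one row to a line, values as JSON. servo_tool: Moves the arm, as the interface text tells. Its arguments: {"type":"object","properties":{"moves":{"type":"array","items":{"type":"array","items":{"type":"number"}}},"claw":{"type":"number"},"force":{"type":"number"}},"required":["moves"]}

```bash
mkdir -p pics
python3 - <<'E'
from workcell import *
import cv2
for n in("scene","top"):
    cv2.imwrite(f"pics/{n}0.png",camera(n)[:,:,::-1]); print(get_calibration(n))
print(get_obs())
E
```

```text
{'fx': 520.5931960419155, 'fy': 520.5931960419155, 'cx': 316.4897601425085, 'cy': 200.60838487222762, 'k1': -0.04117158965373733, 'rvec': array([ 0.59067957, -2.56436713,  1.34437964]), 'tvec': array([0.39729311, 0.23156925, 1.22280867])}
{'fx': 451.3695852165834, 'fy': 451.3695852165834, 'cx': 317.9513761591202, 'cy': 199.24104042980338, 'k1': -0.0013181780317040933, 'rvec': array([ 2.19018069, -2.13263765,  0.07648314]), 'tvec': array([-0.06007485,  0.51174286,  1.19214638])}
{'time': 0.1, 'q': array([-7.09892949e+01,  5.00812293e+00,  1.00403789e+01,  9.51005635e+01,
       -1.03924584e-03,  8.99979008e+01]), 'qd': array([ 0.05159956, -0.1240144 ,  0.25812667, -0.04502166, -0.00708727,
       -0.04581188]), 'joint_efforts': array([ 3.68135370e-04, -5.21558583e+01,  4.65654910e+01,  1.59883074e-02,
        2.50467627e-05,  5.56108546e-06]), 'ee_pos': array([ 0.1790881 , -0.51980995,  0.23066471]), 'tcp_rot': array([-1.79931692e+02,  1.03674242e-03,  1.90128056e+01]), 'wrist_force': array([-0.87433915,  0.06370244,  0.33925509]), 'torque': array([ 0.05198554,  0.00370361, -0.03723575]), 'grasp_force': 0.0, 'opening': 0.085136907318722}
```

View pics/scene0.png

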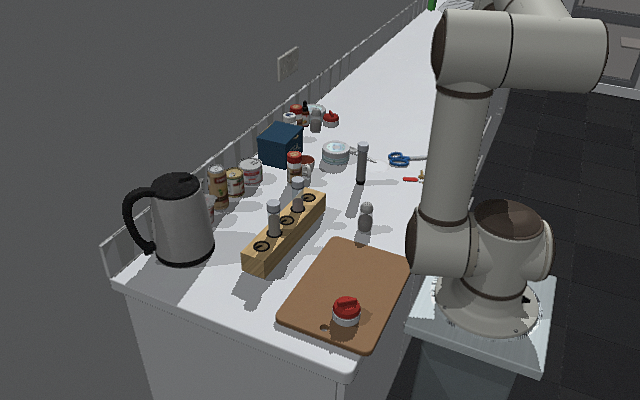

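View pics/top0.png

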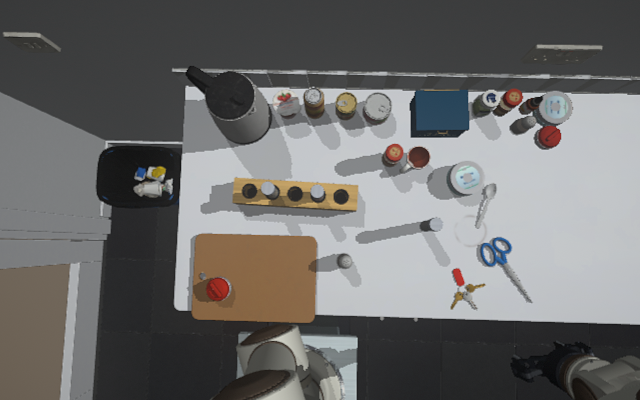

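The scene view shows the rack (245–325, 190–270), new tube at about (362,165), and mill at (365,215). In the top view the rack spans (234–357, 178–210), the new tube cap is at (431,224), the mill at (344,261) and the jar at (394,154). I'll enlarge both views to measure.

```bash
cat > h.py <<'E'
import numpy as np, cv2
from workcell import *
def cam(n):
    c=get_calibration(n); R=cv2.Rodrigues(c['rvec'])[0]
    K=np.array([[c['fx'],0,c['cx']],[0,c['fy'],c['cy']],[0,0,1]]); D=np.array([c['k1'],0,0,0])
    return K,D,R,np.array(c['tvec']),c['rvec']
def toworld(n,uv,z):
    K,D,R,t,_=cam(n); p=cv2.undistortPoints(np.array([[uv]],float),K,D)[0,0]
    d=R.T@np.array([p[0],p[1],1]); o=-R.T@t
    return o+d*(z-o[2])/d[2]
def topix(n,P):
    K,D,R,t,r=cam(n); return cv2.projectPoints(np.array(P,float).reshape(-1,1,3),r,t,K,D)[0][:,0]
def crop(n,img,x0,x1,y0,y1,s,f):
    cv2.imwrite(f,cv2.resize(img[y0:y1,x0:x1],None,fx=s,fy=s,interpolation=cv2.INTER_CUBIC))
E
python3 - <<'E'
from h import *
t=cv2.imread('pics/top0.png'); s=cv2.imread('pics/scene0.png')
a=cv2.resize(t[170:220,225:365],None,fx=5,fy=5,interpolation=3); b=cv2.resize(t[205:255,400:450],None,fx=5,fy=5,interpolation=3)
im=np.zeros((510,700,3),np.uint8); im[:250]=a; im[255:505,:250]=b
im[255:505,255:505]=cv2.resize(t[240:290,320:370],None,fx=5,fy=5,interpolation=3)
cv2.imwrite('pics/c1.png',im)
crop('scene',s,230,390,130,280,4,'pics/c2.png')
for n,uv,z in [('top',(234,178),.064),('top',(357,210),.064),('top',(431,224),.14),('top',(344,261),.09),('top',(394,154),.106)]: print(uv,toworld(n,uv,z))
E
```

```text
(234, 178) [0.55972932 0.17458628 0.064     ]
(357, 210) [ 0.48392106 -0.14945515  0.064     ]
(431, 224) [ 0.44924327 -0.32326147  0.14      ]
(344, 261) [ 0.3529138  -0.11778507  0.09      ]
(394, 154) [ 0.62496935 -0.2373095   0.106     ]
```

View pics/c1.png

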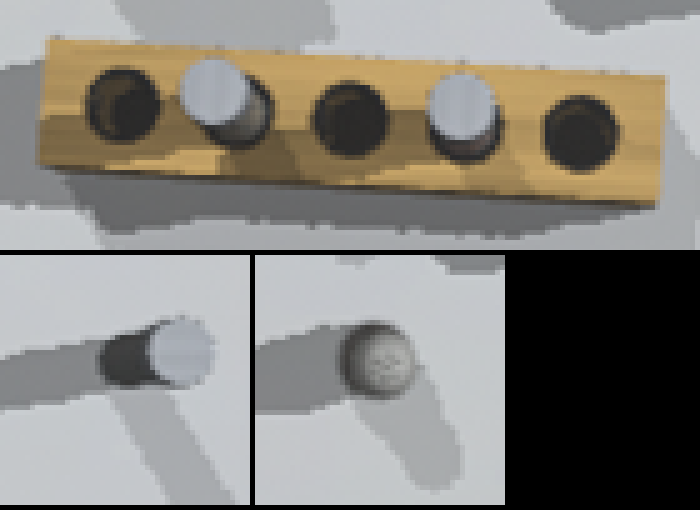

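View pics/c2.png

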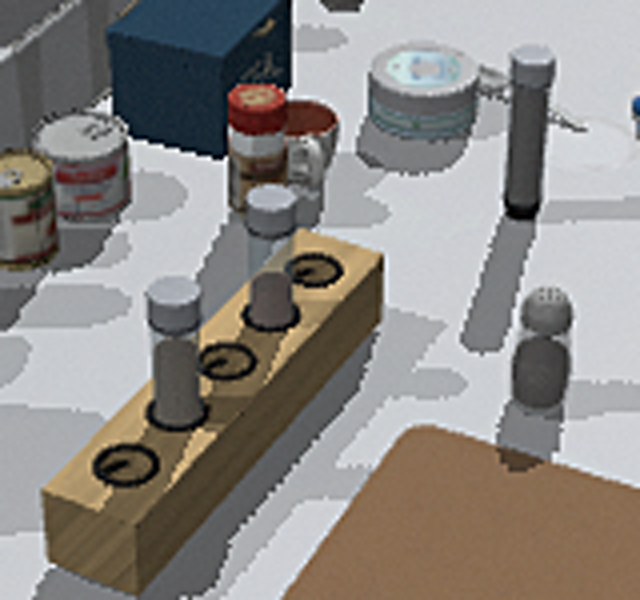

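Top crop: rack corners (48,38), (666,76), (655,206), (38,165); open wells (123,104), (351,119), (580,133); older caps (216,92), (463,107); new cap (182,352). Scene crop: wells (126,465), (228,361), (315,270); new cap top (531,55), foot (521,212).

```bash
cat > m.py <<'E'
from h import *
T=lambda x,y,ox,oy:((x+.5)/5-.5+ox,(y+.5)/5-.5+oy)
S=lambda x,y:((x+.5)/4-.5+230,(y+.5)/4-.5+130)
f=lambda l,p:print(l,np.round(p*1000,1))
c=[toworld('top',T(x,y,225,170),.064) for x,y in[(48,38),(666,76),(655,206),(38,165)]]
for p in c:f('corner',p)
cc=np.mean(c,0);f('centre',cc); d=c[0]-c[1]+c[3]-c[2];print('yaw of y axis from +y',np.degrees(np.arctan2(-d[0],d[1])),'len',np.linalg.norm(c[0]-c[1]),np.linalg.norm(c[3]-c[0]))
for x,y in[(123,104),(351,119),(580,133)]:f('well top',toworld('top',T(x,y,225,170),.064))
for x,y in[(126,465),(228,361),(315,270)]:f('well scene',toworld('scene',S(x,y),.064))
for x,y in[(216,92),(463,107)]:f('old cap top',toworld('top',T(x,y,225,170),.158))
for x,y in[(174,290),(272,197)]:f('old cap scene',toworld('scene',S(x,y),.158))
f('new top',toworld('top',T(182,97,400,205),.14));f('new scene',toworld('scene',S(532,55),.14))
f('foot scene',toworld('scene',S(521,212),.0))
f('mill scene',toworld('scene',S(548,292),.09))
f('jar scene',toworld('scene',S(257,92),.106))
E
python3 m.py
```

```text
corner [561.9 174.2  64. ]
corner [ 549.8 -150.3   64. ]
corner [ 481.7 -145.9   64. ]
corner [494.8 176.4  64. ]
centre [522.1  13.6  64. ]
yaw of y axis from +y -2.225218916083014 len 0.3246311757833015 0.06709289672145068
well top [528.  133.1  64. ]
well top [523.1  13.4  64. ]
well top [ 518.8 -106.2   64. ]
well scene [527.2 133.2  64. ]
well scene [521.3  12.4  64. ]
well scene [ 516.8 -107.    64. ]
old cap top [524.5  71.6 158. ]
old cap top [520.3 -47.5 158. ]
old cap scene [524.1  73.7 158. ]
old cap scene [518.9 -46.  158. ]
new top [ 449.6 -335.2  140. ]
new scene [ 449.2 -333.4  140. ]
foot scene [ 448.8 -335.6    0. ]
mill scene [ 351.3 -120.    90. ]
jar scene [ 632.5 -243.6  106. ]
```

The rows are not in the units I measure in: shifts go in shares of 50 cm and turns go in shares of pi rad. I convert before sending: 27.03 cm is 0.5406, 26.5 cm is 0.53, 1.2 rad is 0.382.

Call:
servo_tool([
  [0.04, 0.026, 0, 0.0318],
  [0.08, 0.052, 0, 0.0637],
  [0.13, 0.088, 0, 0.0955],
  [0.18, 0.124, 0, 0.1273],
  [0.24, 0.162, 0, 0.1592],
  [0.3, 0.202, 0, 0.191],
  [0.36, 0.244, 0, 0.2228],
  [0.42, 0.288, 0, 0.2546],
  [0.47, 0.322, 0, 0.2865],
  [0.51, 0.35, 0, 0.3183],
  [0.53, 0.364, 0, 0.3501],
  [0.5406, 0.3714, 0, 0.382],
  [0.5406, 0.3714, 0, 0.382],
  [0.5406, 0.3714, 0, 0.382],
  [0.5406, 0.3714, 0, 0.382],
], claw=0)

```text
time: 1.35
ee_pos: [0.449, -0.3346, 0.2312]
tcp_rot: [-180.0, -0.0, 87.6]
wrist_force: [-1.0, -0.6, -0.3]
opening: 0.0852
grasp_force: 0.0
```

Scaled: -12.3 cm is -0.246, -12 cm is -0.24.

Call:
servo_tool([
  [0.0008, 0, -0.04, 0],
  [0.0008, 0.0006, -0.08, 0],
  [0.0008, 0.0006, -0.13, 0],
  [0.0008, 0.0006, -0.18, 0],
  [0.0008, 0.0006, -0.22, 0],
  [0.0008, 0.0006, -0.24, 0],
  [0.0008, 0.0006, -0.246, 0],
  [0.0008, 0.0006, -0.246, 0],
  [0.0008, 0.0006, -0.246, 0],
])

```text
time: 2.1
ee_pos: [0.4501, -0.3345, 0.1096]
tcp_rot: [179.9, 0.1, 87.7]
wrist_force: [-0.0, 0.1, -0.1]
opening: 0.0851
grasp_force: 0.0
```

Call:
servo_tool([
  [0, 0, 0, 0],
  [0, 0, 0, 0],
  [0, 0, 0, 0],
  [0, 0, 0, 0],
  [0, 0, 0, 0],
  [0, 0, 0, 0],
  [0, 0, 0, 0],
  [0, 0, 0, 0],
  [0, 0, 0, 0],
  [0, 0, 0, 0],
  [0, 0, 0, 0],
  [0, 0, 0, 0],
], claw=1, force=60)

```text
time: 3.1
ee_pos: [0.4501, -0.3342, 0.1089]
tcp_rot: [180.0, 0.0, 87.8]
wrist_force: [-0.8, 0.5, 5.4]
opening: 0.0316
grasp_force: 59.2
```

Scaled: 10 cm is 0.2, 9 cm is 0.18.

Call:
servo_tool([
  [0, 0, 0.02, 0],
  [0, 0, 0.05, 0],
  [0, 0, 0.09, 0],
  [0, 0, 0.14, 0],
  [0, 0, 0.18, 0],
  [0, 0, 0.2, 0],
  [0, 0, 0.2, 0],
  [0, 0, 0.2, 0],
  [0, 0, 0.2, 0],
])

```text
time: 3.85
ee_pos: [0.4495, -0.3337, 0.2067]
tcp_rot: [-179.9, -0.1, 87.8]
wrist_force: [0.4, -0.9, -1.7]
opening: 0.0315
grasp_force: 59.6
```

Scaled: 22.76 cm is 0.4552, 22 cm is 0.44.

Call:
servo_tool([
  [0.008, 0.03, 0, 0],
  [0.02, 0.066, 0, 0],
  [0.036, 0.12, 0, 0],
  [0.054, 0.18, 0, 0],
  [0.072, 0.24, 0, 0],
  [0.09, 0.3, 0, 0],
  [0.106, 0.36, 0, 0],
  [0.12, 0.41, 0, 0],
  [0.13, 0.44, 0, 0],
  [0.135, 0.4552, 0, 0],
  [0.135, 0.4552, 0, 0],
  [0.135, 0.4552, 0, 0],
  [0.135, 0.4552, 0, 0],
  [0.135, 0.4552, 0, 0],
])

```text
time: 5.02
ee_pos: [0.5171, -0.1074, 0.2081]
tcp_rot: [-180.0, 0.0, 87.7]
wrist_force: [0.5, -0.5, -1.7]
opening: 0.0317
grasp_force: 59.6
```

Run:
```python
from h import *
s=camera('scene')[:,:,::-1]; t=camera('top')[:,:,::-1]
im=np.zeros((480,800,3),np.uint8)
im[:,:400]=cv2.resize(s[110:230,260:360],None,fx=4,fy=4,interpolation=3)
im[:,400:]=cv2.resize(t[150:270,290:390],None,fx=4,fy=4,interpolation=3)
cv2.imwrite('pics/h1.png',im)
o=get_obs();print(o['ee_pos'],o['wrist_force'],o['torque'],o['opening'],o['grasp_force'])
```

```text
[ 0.51712818 -0.1072489   0.20824499] [ 0.13794276  0.42333361 -1.37841228] [0.03835847 0.00335177 0.00943976] 0.031337047152456755 59.61819648742676
```

View pics/h1.png

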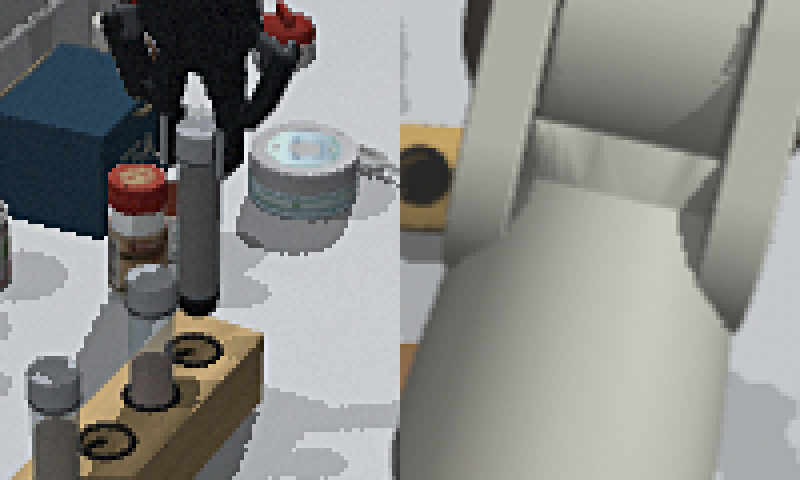

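Held tube in the scene view: foot underside at crop (201,310), neck at about (199,140), and it hangs upright over the right-hand well (195,350).

Run:
```python
from h import *
S=lambda x,y:((x+.5)/4-.5+260,(y+.5)/4-.5+110)
print('foot meas',S(201,306),'axis at neck',S(199,145),'well',S(195,350))
print(topix('scene',[[.5173,-.1072,.099],[.5173,-.1072,.099+.116],[.5176,-.1067,.064]]))
```

```text
foot meas (309.875, 186.125) axis at neck (309.375, 145.875) well (308.375, 197.125)
[[308.35778883 186.49548122]
 [308.8238477  149.32090902]
 [308.04950338 197.10867993]]
```

Run:
```python
from h import *
g=cv2.cvtColor(camera('scene'),cv2.COLOR_RGB2GRAY)
for r in (150,156,162,168,174,180,184,186): print(r,g[r,300:322])
P=np.array([.5173,-.1072,.099]);b=topix('scene',[P])
for d in np.eye(3)*.01: print('px per cm',topix('scene',[P+d])-b)
for r in range(20,117,16):print(topix('scene',[P+[0,0,r/1000]]))
```

```text
150 [ 93  78   0   0  94  60  48  83  94  96  91  93  76  42  94  76   9  16
  12   2  99 236]
156 [ 34  20  44  41  75  66  71  74  73  69  64  64  65  58  40 177 214 205
 200 200 203 220]
162 [ 57  64  47  45  78  71  73  71  71  63  63  66  59  54  63 179 212 203
 207 217 108 119]
168 [ 56  28 121 101  82  69  72  72  71  68  63  64  59  51  56 171 175 173
 178  72  82  90]
174 [ 52  66  95  93  80  68  70  73  69  67  63  64  59  52  53 179 175 171
 169 169 170 171]
180 [107 108 108  86  69  69  75  70  71  68  65  63  61  52  77 188 175 172
 168 172 172 171]
184 [ 85  81  76  68  54   8  33  64  59  70  68  50  37   0  29 191 175 170
 170 171 172 174]
186 [ 84  83  76  53  73   0   0  11  13  11   1  15   1   0 190 173 165 167
 167 166 166 165]
px per cm [[-3.27835151 -0.91344909]]
px per cm [[-1.61838321  1.80320876]]
px per cm [[ 0.03834146 -3.06881024]]
[[308.43480494 180.33311896]]
[[308.49738746 175.33128991]]
[[308.56084994 170.26428421]]
[[308.62520949 165.13094079]]
[[308.69048361 159.93007446]]
[[308.75669023 154.66047547]]
[[308.8238477  149.32090902]]
```

The tube's edges are straight and about 1 mm from the well axis, so I'll lower it in, easing off at the mouth.

Scaled: -4.2 cm is -0.084, -4.1 cm is -0.082.

Call:
servo_tool([
  [0, 0, -0.02, 0],
  [0, 0, -0.04, 0],
  [0, 0, -0.06, 0],
  [0, 0, -0.07, 0],
  [0, 0, -0.078, 0],
  [0, 0, -0.082, 0],
  [0, 0, -0.084, 0],
  [0, 0, -0.084, 0],
  [0, 0, -0.084, 0],
])

```text
time: 5.92
ee_pos: [0.5175, -0.1064, 0.1666]
tcp_rot: [180.0, 0.0, 87.8]
wrist_force: [0.3, -0.6, -1.2]
opening: 0.0313
grasp_force: 59.6
```

Scaled: -0.6 cm is -0.012, -0.5 cm is -0.01.

Call:
servo_tool([
  [0, 0, -0.002, 0],
  [0, 0, -0.004, 0],
  [0, 0, -0.006, 0],
  [0, 0, -0.008, 0],
  [0, 0, -0.01, 0],
  [0, 0, -0.012, 0],
  [0, 0, -0.012, 0],
  [0, 0, -0.012, 0],
])

```text
time: 6.58
ee_pos: [0.5175, -0.1063, 0.1603]
tcp_rot: [180.0, -0.0, 87.8]
wrist_force: [1.1, 0.3, -2.0]
opening: 0.0315
grasp_force: 59.6
```

Scaled: -0.6 cm is -0.012, -0.5 cm is -0.01.

Call:
servo_tool([
  [0, 0, -0.002, 0],
  [0, 0, -0.004, 0],
  [0, 0, -0.006, 0],
  [0, 0, -0.008, 0],
  [0, 0, -0.01, 0],
  [0, 0, -0.012, 0],
  [0, 0, -0.012, 0],
  [0, 0, -0.012, 0],
])

```text
time: 7.25
ee_pos: [0.5173, -0.1064, 0.154]
tcp_rot: [-180.0, -0.0, 87.8]
wrist_force: [1.5, 0.1, -2.0]
opening: 0.0312
grasp_force: 59.6
```

Scaled: -0.6 cm is -0.012, -0.5 cm is -0.01.

Call:
servo_tool([
  [0, 0, -0.002, 0],
  [0, 0, -0.004, 0],
  [0, 0, -0.006, 0],
  [0, 0, -0.008, 0],
  [0, 0, -0.01, 0],
  [0, 0, -0.012, 0],
  [0, 0, -0.012, 0],
  [0, 0, -0.012, 0],
])

```text
time: 7.92
ee_pos: [0.5173, -0.1064, 0.1482]
tcp_rot: [-180.0, 0.0, 87.8]
wrist_force: [2.2, 0.5, 0.8]
opening: 0.0311
grasp_force: 59.9
```

Scaled: -0.5 cm is -0.01, -0.4 cm is -0.008.

Call:
servo_tool([
  [0, 0, -0.002, 0],
  [0, 0, -0.004, 0],
  [0, 0, -0.006, 0],
  [0, 0, -0.008, 0],
  [0, 0, -0.01, 0],
  [0, 0, -0.01, 0],
  [0, 0, -0.01, 0],
])

```text
time: 8.5
ee_pos: [0.5172, -0.1064, 0.1428]
tcp_rot: [-180.0, -0.0, 87.8]
wrist_force: [2.4, 0.7, -2.0]
opening: 0.0314
grasp_force: 59.7
```

Scaled: -0.3 cm is -0.006, -0.25 cm is -0.005.

Call:
servo_tool([
  [0.001, 0, -0.001, 0],
  [0.001, 0, -0.002, 0],
  [0.001, 0, -0.003, 0],
  [0.001, 0, -0.004, 0],
  [0.001, 0, -0.005, 0],
  [0.001, 0, -0.006, 0],
])

```text
time: 9.0
ee_pos: [0.5179, -0.1064, 0.1405]
tcp_rot: [180.0, 0.0, 87.8]
wrist_force: [0.1, 0.2, 5.9]
opening: 0.0316
grasp_force: 60.3
```

Scaled: -0.2 cm is -0.004, -0.15 cm is -0.003.

Call:
servo_tool([
  [0, 0, -0.001, 0],
  [0, 0, -0.002, 0],
  [0, 0, -0.003, 0],
  [0, 0, -0.004, 0],
])

```text
time: 9.33
ee_pos: [0.518, -0.1064, 0.1391]
tcp_rot: [179.9, 0.0, 87.8]
wrist_force: [-1.7, 0.6, 9.5]
opening: 0.0314
grasp_force: 60.8
```

Scaled: -0.15 cm is -0.003, -0.1 cm is -0.002.

Call:
servo_tool([
  [0, 0, -0.001, 0],
  [0, 0, -0.002, 0],
  [0, 0, -0.003, 0],
])

```text
time: 9.58
ee_pos: [0.5181, -0.1065, 0.1382]
tcp_rot: [179.9, 0.0, 87.8]
wrist_force: [-2.3, 1.0, 12.8]
opening: 0.0315
grasp_force: 61.2
```

Call:
servo_tool([
  [0, 0, 0, 0],
  [0, 0, 0, 0],
  [0, 0, 0, 0],
])

```text
time: 9.83
ee_pos: [0.5181, -0.1065, 0.1382]
tcp_rot: [179.9, 0.0, 87.8]
wrist_force: [-2.5, 1.6, 11.4]
opening: 0.0314
grasp_force: 61.2
```

A static 13 N that rises at about 4 N/mm with the foot 32–35 mm deep means a leftover foot on foam, so this well is blocked. I'll withdraw and lift above the neighbours, which are 158 mm tall.

Scaled: 15 cm is 0.3, 14 cm is 0.28.

Call:
servo_tool([
  [-0.001, 0, 0.006, 0],
  [-0.001, 0, 0.016, 0],
  [-0.001, 0, 0.028, 0],
  [-0.001, 0, 0.04, 0],
  [-0.001, 0, 0.056, 0],
  [-0.001, 0, 0.076, 0],
  [-0.001, 0, 0.1, 0],
  [-0.001, 0, 0.14, 0],
  [-0.001, 0, 0.19, 0],
  [-0.001, 0, 0.24, 0],
  [-0.001, 0, 0.28, 0],
  [-0.001, 0, 0.3, 0],
  [-0.001, 0, 0.3, 0],
  [-0.001, 0, 0.3, 0],
  [-0.001, 0, 0.3, 0],
])

```text
time: 11.08
ee_pos: [0.5172, -0.1064, 0.2862]
tcp_rot: [-179.9, -0.0, 87.8]
wrist_force: [0.4, 0.7, -1.5]
opening: 0.0317
grasp_force: 60.3
```

Scaled: 11.98 cm is 0.2396, 1.5 cm is 0.03.

Call:
servo_tool([
  [0.001, 0.03, 0, 0],
  [0.003, 0.08, 0, 0],
  [0.005, 0.13, 0, 0],
  [0.007, 0.18, 0, 0],
  [0.009, 0.22, 0, 0],
  [0.0094, 0.2396, 0, 0],
  [0.0094, 0.2396, 0, 0],
  [0.0094, 0.2396, 0, 0],
  [0.0094, 0.2396, 0, 0],
  [0.0094, 0.2396, 0, 0],
])

```text
time: 11.92
ee_pos: [0.522, 0.0125, 0.2866]
tcp_rot: [-180.0, 0.0, 87.7]
wrist_force: [-0.4, -0.6, -1.6]
opening: 0.0316
grasp_force: 60.3
```

Run:
```python
from h import *
im=camera('scene'); o=get_obs();p=o['ee_pos'];print(p,o['wrist_force'],o['opening'])
g=cv2.cvtColor(im,cv2.COLOR_RGB2GRAY)
P=np.array([p[0],p[1],p[2]-.109]); q=topix('scene',[P,P+[0,0,.116],[.522,.0132,.064]]);print(q)
u=int(q[0,0])
for r in (-40,-25,-10,-4,-1,2,5): print(int(q[0,1])+r,u-10,g[int(q[0,1])+r,u-10:u+11])
crop('scene',im[:,:,::-1],240,340,100,220,5,'pics/h2.png')
```

```text
[0.52202421 0.01251431 0.28666206] [ 0.64997507  0.11322168 -1.34284702] 0.03166781712025203
[[285.72574178 183.1860668 ]
 [285.02645074 141.81474001]
 [286.24220004 219.9609498 ]]
143 275 [158  80   2   1 106  83  45  49  50  60  75  60  60  57  23  92  84  36
  13  14   8]
158 275 [ 36  36  36  35  26 127  65  72  68  69  70  63  63  63  57  61  48  46
  38  32  39]
173 275 [196 195 196 197 202 178  50  62  70  69  65  64  64  60  57  57  51  54
  42  34  33]
179 275 [163 155 196 201 204 158  31  67  74  72  68  64  62  64  62  59  47  46
 184 171 170]
182 275 [196 197 196 197 197 213  92   0   5  15  10  14  13  14  11   4   1  90
  96 104 108]
185 275 [194 196 194 195 194 195 204 207  90  42   0   0   0   0  64  47  75  91
  88  94  91]
188 275 [193 193 194 195 195 194 194 195 201 215 112 119 121 122 121 121 126  69
  33  36  78]
```

View pics/h2.png

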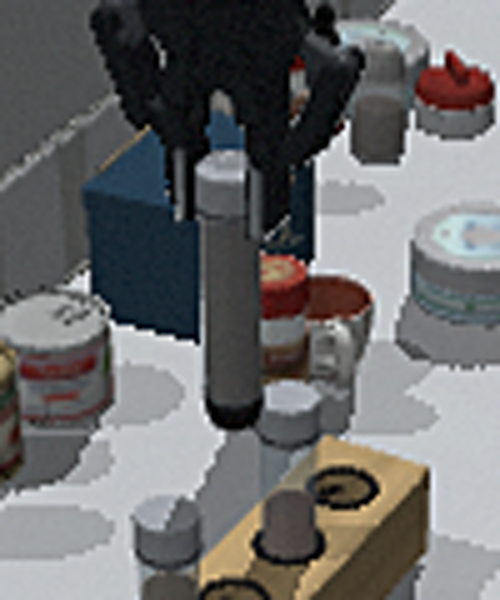

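The tube (foot at crop (233,415), cap at (223,180)) hangs over the centre well with a slight lean of about 1.5°. I'll shift 1 mm in +x and descend into the centre well.

Scaled: -11.8 cm is -0.236, -1.5 cm is -0.03.

Call:
servo_tool([
  [0.002, 0.0014, -0.03, 0],
  [0.002, 0.0014, -0.08, 0],
  [0.002, 0.0014, -0.13, 0],
  [0.002, 0.0014, -0.18, 0],
  [0.002, 0.0014, -0.21, 0],
  [0.002, 0.0014, -0.226, 0],
  [0.002, 0.0014, -0.234, 0],
  [0.002, 0.0014, -0.236, 0],
  [0.002, 0.0014, -0.236, 0],
  [0.002, 0.0014, -0.236, 0],
])

```text
time: 12.8
ee_pos: [0.5236, 0.014, 0.17]
tcp_rot: [179.9, -0.0, 87.8]
wrist_force: [-0.4, 0.2, -0.6]
opening: 0.0311
grasp_force: 60.3
```

Scaled: -0.8 cm is -0.016, -0.7 cm is -0.014.

Call:
servo_tool([
  [0, 0, -0.002, 0],
  [0, 0, -0.004, 0],
  [0, 0, -0.006, 0],
  [0, 0, -0.008, 0],
  [0, 0, -0.01, 0],
  [0, 0, -0.012, 0],
  [0, 0, -0.014, 0],
  [0, 0, -0.016, 0],
  [0, 0, -0.016, 0],
])

```text
time: 13.55
ee_pos: [0.523, 0.0141, 0.1605]
tcp_rot: [-180.0, 0.0, 87.8]
wrist_force: [0.5, -0.2, -1.1]
opening: 0.0314
grasp_force: 60.3
```

Scaled: -0.9 cm is -0.018, -0.8 cm is -0.016.

Call:
servo_tool([
  [0, 0, -0.002, 0],
  [0, 0, -0.004, 0],
  [0, 0, -0.006, 0],
  [0, 0, -0.008, 0],
  [0, 0, -0.01, 0],
  [0, 0, -0.012, 0],
  [0, 0, -0.014, 0],
  [0, 0, -0.016, 0],
  [0, 0, -0.018, 0],
  [0, 0, -0.018, 0],
  [0, 0, -0.018, 0],
])

```text
time: 14.47
ee_pos: [0.5232, 0.0141, 0.1518]
tcp_rot: [180.0, -0.0, 87.8]
wrist_force: [2.4, -0.1, -1.1]
opening: 0.0317
grasp_force: 60.4
```

Scaled: -0.9 cm is -0.018, -0.8 cm is -0.016.

Call:
servo_tool([
  [0.001, 0, -0.002, 0],
  [0.001, 0, -0.004, 0],
  [0.001, 0, -0.006, 0],
  [0.001, 0, -0.008, 0],
  [0.001, 0, -0.01, 0],
  [0.001, 0, -0.012, 0],
  [0.001, 0, -0.014, 0],
  [0.001, 0, -0.016, 0],
  [0.001, 0, -0.018, 0],
  [0.001, 0, -0.018, 0],
  [0.001, 0, -0.018, 0],
])

```text
time: 15.38
ee_pos: [0.5234, 0.0141, 0.1422]
tcp_rot: [-180.0, 0.0, 87.8]
wrist_force: [1.7, -0.3, -1.8]
opening: 0.0315
grasp_force: 60.2
```

Scaled: -0.25 cm is -0.005, -0.2 cm is -0.004.

Call:
servo_tool([
  [0, 0, -0.001, 0],
  [0, 0, -0.002, 0],
  [0, 0, -0.003, 0],
  [0, 0, -0.004, 0],
  [0, 0, -0.005, 0],
  [0, 0, -0.005, 0],
  [0, 0, -0.005, 0],
])

```text
time: 15.97
ee_pos: [0.5236, 0.0141, 0.1404]
tcp_rot: [180.0, -0.0, 87.8]
wrist_force: [0.4, 0.3, 3.6]
opening: 0.0312
grasp_force: 60.8
```

Scaled: -0.2 cm is -0.004, -0.15 cm is -0.003.

Call:
servo_tool([
  [0, 0, -0.001, 0],
  [0, 0, -0.002, 0],
  [0, 0, -0.003, 0],
  [0, 0, -0.004, 0],
  [0, 0, -0.004, 0],
  [0, 0, -0.004, 0],
])

```text
time: 16.47
ee_pos: [0.5237, 0.0141, 0.1391]
tcp_rot: [179.9, -0.0, 87.8]
wrist_force: [-1.9, 0.5, 9.1]
opening: 0.0318
grasp_force: 61.4
```

The rise is the same 4 N/mm from the same height, so the centre well is blocked too. I'll move on to the left-hand well.

Scaled: 15 cm is 0.3, 14 cm is 0.28.

Call:
servo_tool([
  [-0.001, 0, 0.006, 0],
  [-0.001, 0, 0.016, 0],
  [-0.001, 0, 0.028, 0],
  [-0.001, 0, 0.04, 0],
  [-0.001, 0, 0.056, 0],
  [-0.001, 0, 0.076, 0],
  [-0.001, 0, 0.1, 0],
  [-0.001, 0, 0.14, 0],
  [-0.001, 0, 0.19, 0],
  [-0.001, 0, 0.24, 0],
  [-0.001, 0, 0.28, 0],
  [-0.001, 0, 0.3, 0],
  [-0.001, 0, 0.3, 0],
  [-0.001, 0, 0.3, 0],
  [-0.001, 0, 0.3, 0],
])

```text
time: 17.72
ee_pos: [0.5229, 0.0141, 0.2877]
tcp_rot: [-180.0, 0.0, 87.8]
wrist_force: [-0.1, 0.4, -1.4]
opening: 0.0313
grasp_force: 60.4
```

Scaled: 11.95 cm is 0.239, 11 cm is 0.22.

Call:
servo_tool([
  [0.001, 0.03, 0, 0],
  [0.003, 0.08, 0, 0],
  [0.005, 0.13, 0, 0],
  [0.007, 0.18, 0, 0],
  [0.009, 0.22, 0, 0],
  [0.0094, 0.239, 0, 0],
  [0.0094, 0.239, 0, 0],
  [0.0094, 0.239, 0, 0],
  [0.0094, 0.239, 0, 0],
  [0.0094, 0.239, 0, 0],
])

```text
time: 18.55
ee_pos: [0.5277, 0.1326, 0.2882]
tcp_rot: [-180.0, 0.0, 87.7]
wrist_force: [-0.3, 0.0, -1.4]
opening: 0.0313
grasp_force: 60.4
```

Scaled: -11.8 cm is -0.236, -11.7 cm is -0.234.

Call:
servo_tool([
  [0, 0, -0.03, 0],
  [0, 0, -0.08, 0],
  [0, 0, -0.13, 0],
  [0, 0, -0.18, 0],
  [0, 0, -0.21, 0],
  [0, 0, -0.226, 0],
  [0, 0, -0.234, 0],
  [0, 0, -0.236, 0],
  [0, 0, -0.236, 0],
  [0, 0, -0.236, 0],
])

```text
time: 19.38
ee_pos: [0.5283, 0.1336, 0.1715]
tcp_rot: [179.9, -0.0, 87.8]
wrist_force: [0.2, 0.2, -2.2]
opening: 0.0317
grasp_force: 60.3
```

Scaled: -0.8 cm is -0.016, -0.7 cm is -0.014.

Call:
servo_tool([
  [0, 0, -0.002, 0],
  [0, 0, -0.004, 0],
  [0, 0, -0.006, 0],
  [0, 0, -0.008, 0],
  [0, 0, -0.01, 0],
  [0, 0, -0.012, 0],
  [0, 0, -0.014, 0],
  [0, 0, -0.016, 0],
  [0, 0, -0.016, 0],
])

```text
time: 20.13
ee_pos: [0.5277, 0.1336, 0.162]
tcp_rot: [-180.0, 0.0, 87.8]
wrist_force: [-0.1, 0.5, -1.0]
opening: 0.0313
grasp_force: 60.3
```

Scaled: -0.9 cm is -0.018, -0.8 cm is -0.016.

Call:
servo_tool([
  [0, 0, -0.002, 0],
  [0, 0, -0.004, 0],
  [0, 0, -0.006, 0],
  [0, 0, -0.008, 0],
  [0, 0, -0.01, 0],
  [0, 0, -0.012, 0],
  [0, 0, -0.014, 0],
  [0, 0, -0.016, 0],
  [0, 0, -0.018, 0],
  [0, 0, -0.018, 0],
  [0, 0, -0.018, 0],
])

```text
time: 21.05
ee_pos: [0.5279, 0.1336, 0.1533]
tcp_rot: [180.0, -0.0, 87.8]
wrist_force: [1.6, 0.8, -2.4]
opening: 0.0317
grasp_force: 60.3
```

Scaled: -1 cm is -0.02, -0.9 cm is -0.018.

Call:
servo_tool([
  [0.001, 0, -0.002, 0],
  [0.001, 0, -0.004, 0],
  [0.001, 0, -0.006, 0],
  [0.001, 0, -0.008, 0],
  [0.001, 0, -0.01, 0],
  [0.001, 0, -0.012, 0],
  [0.001, 0, -0.014, 0],
  [0.001, 0, -0.016, 0],
  [0.001, 0, -0.018, 0],
  [0.001, 0, -0.02, 0],
  [0.001, 0, -0.02, 0],
])

```text
time: 21.97
ee_pos: [0.5282, 0.1335, 0.1427]
tcp_rot: [-180.0, 0.0, 87.8]
wrist_force: [1.7, 0.0, -2.0]
opening: 0.0314
grasp_force: 60.4
```

Scaled: -0.4 cm is -0.008, -0.35 cm is -0.007.

Call:
servo_tool([
  [0, 0, -0.001, 0],
  [0, 0, -0.002, 0],
  [0, 0, -0.003, 0],
  [0, 0, -0.004, 0],
  [0, 0, -0.005, 0],
  [0, 0, -0.006, 0],
  [0, 0, -0.007, 0],
  [0, 0, -0.008, 0],
  [0, 0, -0.008, 0],
  [0, 0, -0.008, 0],
])

```text
time: 22.8
ee_pos: [0.5282, 0.1336, 0.1391]
tcp_rot: [-180.0, 0.0, 87.8]
wrist_force: [0.2, 0.7, 0.3]
opening: 0.0316
grasp_force: 60.5
```

No static force at 0.139, so this well is clear. I'll push it home; pad contact is expected at TCP z of about 0.1275.

Scaled: -0.9 cm is -0.018, -0.8 cm is -0.016.

Call:
servo_tool([
  [0, 0, -0.002, 0],
  [0, 0, -0.004, 0],
  [0, 0, -0.006, 0],
  [0, 0, -0.008, 0],
  [0, 0, -0.01, 0],
  [0, 0, -0.012, 0],
  [0, 0, -0.014, 0],
  [0, 0, -0.016, 0],
  [0, 0, -0.018, 0],
  [0, 0, -0.018, 0],
])

```text
time: 23.63
ee_pos: [0.5282, 0.1336, 0.1299]
tcp_rot: [-180.0, 0.0, 87.8]
wrist_force: [0.9, 0.2, 0.6]
opening: 0.0312
grasp_force: 60.5
```

Scaled: -0.25 cm is -0.005, -0.2 cm is -0.004.

Call:
servo_tool([
  [0, 0, -0.001, 0],
  [0, 0, -0.002, 0],
  [0, 0, -0.003, 0],
  [0, 0, -0.004, 0],
  [0, 0, -0.005, 0],
  [0, 0, -0.005, 0],
])

```text
time: 24.13
ee_pos: [0.5282, 0.1336, 0.1276]
tcp_rot: [-180.0, 0.0, 87.8]
wrist_force: [-0.2, 1.2, 0.5]
opening: 0.0314
grasp_force: 60.5
```

Scaled: -0.15 cm is -0.003, -0.1 cm is -0.002.

Call:
servo_tool([
  [0, 0, -0.001, 0],
  [0, 0, -0.002, 0],
  [0, 0, -0.003, 0],
  [0, 0, -0.003, 0],
  [0, 0, -0.003, 0],
])

```text
time: 24.55
ee_pos: [0.5283, 0.1336, 0.1264]
tcp_rot: [180.0, -0.0, 87.8]
wrist_force: [-1.2, 0.7, 3.9]
opening: 0.0317
grasp_force: 60.9
```

Scaled: -0.15 cm is -0.003, -0.1 cm is -0.002.

Call:
servo_tool([
  [0, 0, -0.001, 0],
  [0, 0, -0.002, 0],
  [0, 0, -0.003, 0],
  [0, 0, -0.003, 0],
  [0, 0, -0.003, 0],
])

```text
time: 24.97
ee_pos: [0.5284, 0.1337, 0.1254]
tcp_rot: [180.0, -0.0, 87.8]
wrist_force: [-0.9, 0.7, 6.7]
opening: 0.0315
grasp_force: 61.3
```

Call:
servo_tool([
  [0, 0, 0, 0],
  [0, 0, 0, 0],
  [0, 0, 0, 0],
  [0, 0, 0, 0],
  [0, 0, 0, 0],
  [0, 0, 0, 0],
  [0, 0, 0, 0],
  [0, 0, 0, 0],
  [0, 0, 0, 0],
  [0, 0, 0, 0],
], claw=0)

```text
time: 25.8
ee_pos: [0.5283, 0.1336, 0.1248]
tcp_rot: [180.0, -0.0, 87.8]
wrist_force: [-0.3, 0.1, -0.5]
opening: 0.0853
grasp_force: 0.0
```

Scaled: -22 cm is -0.44, -20 cm is -0.4.

Call:
servo_tool([
  [0, 0, 0.02, 0],
  [0, 0, 0.06, 0],
  [0, 0, 0.12, 0],
  [0, 0, 0.18, 0],
  [0, 0, 0.24, 0],
  [0, 0, 0.28, 0],
  [-0.04, -0.04, 0.3, 0],
  [-0.1, -0.1, 0.3, 0],
  [-0.16, -0.16, 0.3, 0],
  [-0.2, -0.22, 0.3, 0],
  [-0.24, -0.28, 0.3, 0],
  [-0.24, -0.34, 0.3, 0],
  [-0.24, -0.4, 0.3, 0],
  [-0.24, -0.44, 0.3, 0],
  [-0.24, -0.44, 0.3, 0],
  [-0.24, -0.44, 0.3, 0],
  [-0.24, -0.44, 0.3, 0],
  [-0.24, -0.44, 0.3, 0],
])

```text
time: 27.3
ee_pos: [0.4083, -0.0857, 0.2751]
tcp_rot: [180.0, -0.0, 87.8]
wrist_force: [-0.5, 0.7, -0.4]
opening: 0.0853
grasp_force: 0.0
```

Run:
```python
from h import *
s=camera('scene')[:,:,::-1]; t=camera('top')[:,:,::-1]
im=np.zeros((480,800,3),np.uint8)
im[:,:400]=cv2.resize(s[160:280,235:335],None,fx=4,fy=4,interpolation=3)
im[:,400:]=cv2.resize(t[140:260,225:325],None,fx=4,fy=4,interpolation=3)
cv2.imwrite('pics/f.png',im)
# expected home tube and old tubes, in crop pixels
for y in (.1331,.0732,-.0467):
    P=[.5269-(.1331-y)*.0388,y]; q=topix('scene',[P+[.158],P+[.064]]); w=topix('top',[P+[.158]])
    print((q-[235,160])*4,(w-[225,140])*4+[400,0])
```

```text
[[ 98.30370859 219.44536802]
 [105.03999919 343.59531047]] [[469.63168228 185.57340469]]
[[152.17121485 167.82445352]
 [156.44011266 289.99258864]] [[568.55330807 191.86825476]]
[[249.52102701  74.57796741]
 [249.74925911 192.6981613 ]] [[767.51725157 204.53004387]]
```

View pics/f.png

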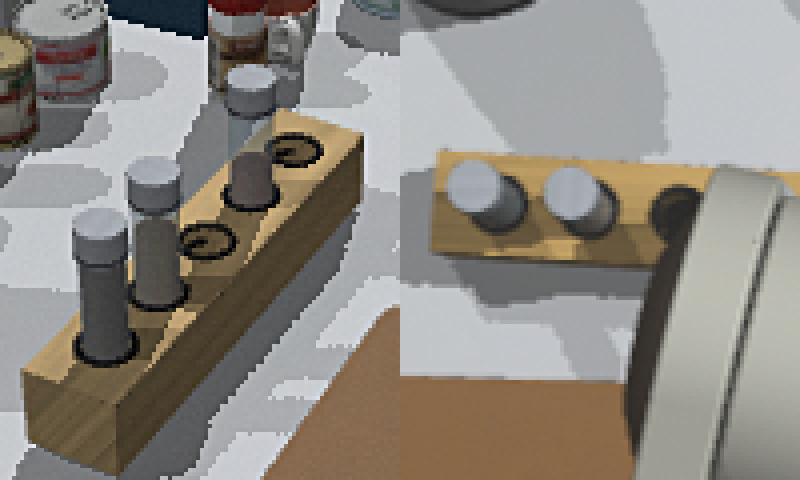

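The new tube's cap top at crop (100,221) matches the expected (98,219), with the same small offset as its neighbour at (154,169). It is upright, home and released, so I'm handing in.

```bash
python3 -c "
from workcell import *
print(job_done())"
```

```text
the job is handed in; nothing more can be done
None
```

The right-hand and centre wells were blocked, so the new tube went into the left-hand well: pushed home, upright and released (matched against its neighbour in the last picture), and the job is handed in at about 27 s; no verdict came back.

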